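Push the organiser tray home past its spring catch

TASK

Press the long steel plate of the spring catch down with the fingertips and, while holding it down, push the white organiser tray along the shelf until it sits fully home against the wooden end stop; then let go so that the catch springs up again behind the tray's ear and locks it in, and leave everything untouched. Only press and push: do not lift or tip the tray, and leave the spray bottle, the canister and the jar where they stand.

Things in the scene. Friction and masses are not known exactly. Their poses are not given: they have to be found in the camera images.
- ledge: Low fixed teak slatted shelf, x -70 to 190, y -195 to 175 mm, slat tops 30 mm above its origin (at work-surface height). The tray slides home along its +y, the catch is on its -x side (towards the robot). Guide strips hold the tray sideways: front 8 mm high (x 7 to 13.5 mm), back 16 mm high (x 86.5 to 93). Loose things stand at the back, x about 150. Other entries use this frame.
- stop_face (a point): Foot of the end stop's face, on the slats at ledge x 50, y 140, z 30 mm: a wooden block 30 mm high across the tray's path. Home, the tray's end touches it and the tray's origin is at ledge y = +40 mm.
- tray: White plastic drawer organiser tray, open, 70 (x) by 200 (y) by 48 mm high, walls 3 mm, about 0.3 kg, loose on the slats, axes parallel to the ledge's. Origin: centre of its underside, at ledge x 50, z 30 mm, y from -40 to 0 mm at the start. Its front (-x) wall carries the push tab and, farther along +y, the ear.
- tray_tab (a point): Centre of the rear (-y) face of the tray's push tab, to be pushed towards +y. The tab is an upright fin, 6 mm thick in y, at the middle of the tray's length, standing out 54 mm from its front wall, from 22 to 48 mm above the underside; it hangs over the middle of the catch plate, 4 mm clear of the raised plate. This point is 35 mm above the underside.
- tray_ear (a point): Centre of the tray's ear, a block 16 mm long in y standing out 18 mm from the front wall, 14 to 23 mm above the tray's underside, 60 mm ahead (+y) of the tray's origin. The raised pin blocks it.
- catch (a joint): How far the spring catch is pressed, in m: 0 up, 0.013 fully down. Plate and pin are one piece that moves straight down wherever the plate is pressed; about 3 N to start, 7.5 N fully down; it springs back by itself. The ear passes over the pin only above 0.009. Let go before the tray is home, the pin rises under the ear and tips the tray.
- catch_plate (a point): Point on the top of the catch's steel press plate, moving with it: middle of its width, ledge x -26, y 0 mm; 48 mm above the work surface when up. The plate is 38 mm wide (x), 3 mm thick, and runs in y from 101 mm behind this point to 104 mm ahead of it.
- catch_pin (a point): Centre of the top of the catch's upright stop pin, 8 by 8 mm, between plate and tray at ledge x 2, y 84 mm; up, its top is 53 mm above the work surface. With the tray home it stands 4 mm behind the ear.
- spray: Orange spray bottle, radius 33 mm, 182 mm high, on the shelf's back slats; bystander. Origin at the centre of its foot.
- canister: Small aluminium canister with twist cap, radius 26 mm, 95 mm high, on the shelf's back slats; bystander. Origin at the centre of its foot.
- jar: Pale translucent jar with a white lid, radius 36 mm, 110 mm high, on the work surface to the left of the shelf; bystander. Origin at the centre of its foot.
There are look-alikes about, which are no part of the job. There is more than one size of the tray; the one meant has the size given above.

How it is judged:
On the way, in this order (a step that is already met when the one before it is completed fails the run):
1. the catch is held down by the fingers while the tray's ear is still short of the pin (value of joint catch above 0.0085 m and contact force between the fingers and ledge above 0.5 N and y of tray in the frame of ledge below 0.012 m), for 0.1 s.
2. the tray's ear slides over the pin while the fingers hold the catch down (value of joint catch above 0.0085 m and contact force between the fingers and ledge above 0.5 N and y of tray in the frame of ledge between 0.015 and 0.036 m), for 0.04 s.
At the end, for the whole second after the job is handed in: The tray is at rest flat on the slats, within 3.5 mm of the end stop, and the catch is up again (less than 3 mm down) behind the ear (y of tray in the frame of ledge above 0.0365 m and value of joint catch below 0.003 m and angle between tray's own z axis and vertical below 0.04 rad and z of tray in the frame of ledge below 0.033 m and angle between the y axis of tray and the y axis of ledge, either way round below 0.06 rad and linear speed of tray below 0.02 m/s); the robot touches nothing.
It fails at once if the tray is lifted or tipped (z of tray in the frame of ledge above 0.038 m or angle between tray's own z axis and vertical above 0.085 rad).
It fails at once if a bystander is disturbed (distance of any of spray, canister, jar from where it was at the start of the episode above 0.015 m or angle between any of spray, canister, jar's own z axis and vertical above 0.3 rad).
It also fails if it takes over 45 s, if anything falls off the work surface, if the arm or the gripper's body presses on something with over 40 N, if the wrist force passes 120 N, or if a joint passes its speed limit or range.

ROBOT

A 7-joint arm with a two-finger parallel gripper is mounted at the origin on the work surface. World frame = base frame: x ahead of the robot, y to its left, z up, the work surface at z = 0. Lengths are in m, angles in rad, forces in N, time in s.
With the tool pointing down it reaches from about 0.4 to 0.85 m from the base axis. Payload 4.4 kg.
Tool frame: the origin (TCP) lies between the finger pads; the fingertips stand 25 mm ahead of it and the grasp point (between the pads) lies 6 mm ahead of it; z points along the fingers, y is the line along which they close (so a half turn about z gives the same grasp; the last joint's range is limited). The gripper opens to 94 mm and grips with 3 to 60 N. Pads are 16 mm wide; open, the fingers measure 119 mm over their backs; the gripper's body (75 mm by 177 mm) begins 78 mm behind the grasp point.
Start: joints at [-1.33, 0.628, 0.038, 1.517, -0.027, 0.996, -0.02], TCP at [0.196, 0.62, 0.23] pointing down, gripper open.
Joint ranges: [-3.06, 3.06], [-0.37, 2.12], [-1.25, 1.32], [0.18, 2.47], [-1.1, 4.24], [0.23, 1.98], [-2.94, 2.94]. Speed limits (rad/s): [2.57, 2.57, 3.14, 3.14, 3.14, 3.14, 3.14].

INTERFACE

Orientations are given as a rotation vector (axis times angle).
In Python, from plant import r gives the robot as it stands.
- The arm moves only by the tool play_rows, never from a script. Its argument "commands" is a list that holds one entry, the list of rows, each a list of 6 numbers: the shift along the tool's x, y, z scaled (see below), then the turn, a rotation vector about the tool's x, y, z scaled (see below). In form: [[[dx, dy, dz, rx, ry, rz], ...]]. A call has 1 to 20 rows; each row shifts and turns the commanded pose from where the row before left it, along the tool's axes as they then stand; what a row does not reach is not made up. The controller multiplies each number of a shift by 0.05 m and each number of a turn by 0.12 rad. A row lasts 1/10 s, in which the tool goes at most 50 mm and 8.59 degrees, less where a joint would pass 70% of its speed; a pose out of reach is approached as far as the arm can. A call with a number of a shift or a turn outside -1 to 1 is refused whole. A call with a gripper value outside its range is refused whole. "grip" is the closure, from -1 (fully open) to 1 (shut), so that 0 is half open, set as the call begins (left out, the last holds). The fingers move at their own pace and stop on an object; "squeeze" is the grip in N (left out, the last holds). Time passes only in rows, so rows that do not move let the fingers close. It gives the time, the measured TCP pose, the force, the opening and the grip force at its end, in the units of the state.
- r.state(): the state, without advancing time (a new reading comes with each control period).
- r.camera(name): name is "scene" or "top" or "wrist"; returns the picture (420x560x3 uint8, blue, green, red); there is no depth.
- r.camera_params(name): a dict with "K" (3x3 intrinsics, pixels), "k1" (the pictures are not rectified: a ray, as slopes to the right and down, at radius r is drawn at 1 + k1 r^2 times it, then the intrinsics apply), "origin" and "rotation" of the camera in the world; the wrist camera has in their place "tool_from_camera" (4x4, takes a point from camera to tool coordinates, whose origin is the TCP and whose axes are the flange's). Camera axes: x right, y up, looking along -z (the intrinsics and any distortion apply to the point x, -y, -z); pixel columns grow to the right and rows downward; lengths in m; the calibration is good to about 2 mm. A picture is of the moment at which its call begins: read the wrist's pose just before it. camera_params takes no time and is no camera call.
- r.hand_in(): hands the job in; it is judged then, once.
The state is a dict: "clock": time; "joint_positions": joint angles; "qd": joint speeds; "tau": joint torques, N m; "eef_pos": TCP position; "eef_rot": TCP orientation; "ft_force": force on the tool from outside, world axes, zero at the start; "torque": the same for the moment, N m; "grip_width": finger opening in m; "finger_force": force on a finger pad.
Only numpy, scipy, OpenCV 4.12 (cv2) and the standard library are available. Lean on these libraries where they do the work, as an engineer would, in place of code of your own. Each camera call takes 0.05 s, during which the arm holds its last target. There are 200 camera calls.

## Working session

There is one attempt and no reset: what is moved stays moved. The work goes in short steps, Python scripts to look and compute and a tool call to move; the robot and the scene stay as the last step left them, time stands still between calls to the robot, and variables do not carry over. Pictures are saved under pics/ and viewed, at most 10 in all, crops included, and the job is handed in when it is done.

Besides the shell and the picture viewer there is one more tool, called after "Emit:" as name([rows], argument=value, ...), one row to a line, values as JSON. play_rows: Moves the arm, as the interface text tells. Shifts and turns lie within -1 to 1; 1 stands for 0.05 m of shift or 0.12 rad of turn. Its arguments: {"type":"object","properties":{"commands":{"type":"array","items":{"type":"array","items":{"type":"array","items":{"type":"number","minimum":-1,"maximum":1}}}},"grip":{"type":"number"},"squeeze":{"type":"number"}},"required":["commands"]}

```bash
mkdir -p pics; python3 - <<'E'
from plant import r
import cv2,json
for n in("top","scene"):
    cv2.imwrite(f"pics/{n}0.png",r.camera(n))
    p=r.camera_params(n);print(n,p)
s=r.state();print(s)
print(r.camera_params("wrist"))
E
```

```text
top {'K': array([[411.58157352,   0.        , 278.50056866],
       [  0.        , 411.58157352, 211.92776419],
       [  0.        ,   0.        ,   1.        ]]), 'k1': -0.0347344805249358, 'origin': array([0.42587602, 0.04119265, 1.13231968]), 'rotation': array([ 0.04438108, -0.04857293, -1.58200794])}
scene {'K': array([[514.4889026 ,   0.        , 282.85953603],
       [  0.        , 514.4889026 , 203.3149415 ],
       [  0.        ,   0.        ,   1.        ]]), 'k1': -0.10480980556633801, 'origin': array([ 1.28226549, -0.61038912,  0.83812721]), 'rotation': array([0.88042492, 0.4225755 , 0.80981374])}
{'clock': 0.1, 'joint_positions': array([-1.32982222,  0.62920474,  0.03840433,  1.51821952, -0.02698223,
        0.99632079, -0.02004172]), 'qd': array([-0.00038541, -0.0022931 ,  0.00106899, -0.00276161,  0.00103297,
       -0.00195022, -0.00025103]), 'tau': array([ 2.79287109e-03, -5.50788617e+01,  1.14732686e+00, -1.87114692e+01,
       -5.21644915e-02,  1.92731753e-02,  6.84348288e-05]), 'eef_pos': array([0.19607978, 0.6191563 , 0.22969251]), 'eef_rot': array([-4.79951844e-01, -3.10446435e+00,  2.54013043e-03]), 'ft_force': array([-0.29894486, -0.76474949,  0.17847243]), 'torque': array([-0.01796452, -0.03991629,  0.03026992]), 'finger_force': 0.0, 'grip_width': 0.09388795301718941}
{'K': array([[338.72830957,   0.        , 283.25381964],
       [  0.        , 338.72830957, 204.56637029],
       [  0.        ,   0.        ,   1.        ]]), 'k1': -0.05687776041580195, 'tool_from_camera': array([[-8.30471305e-04,  9.57769605e-01,  2.87535553e-01,
         8.30966643e-02],
       [ 9.99996458e-01,  6.82987780e-05,  2.66072791e-03,
        -3.31606498e-05],
       [ 2.52872599e-03,  2.87536744e-01, -9.57766269e-01,
        -1.54843422e-01],
       [ 0.00000000e+00,  0.00000000e+00,  0.00000000e+00,
         1.00000000e+00]])}
```

View pics/top0.png

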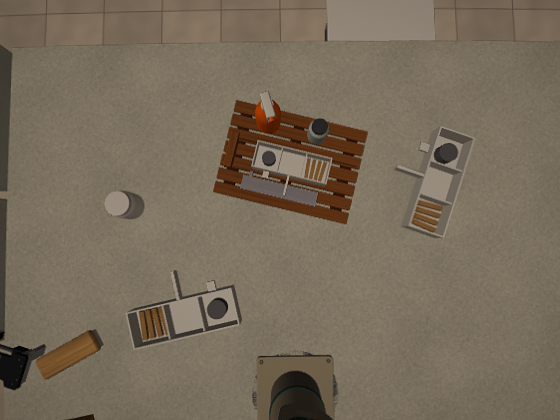

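View pics/scene0.png

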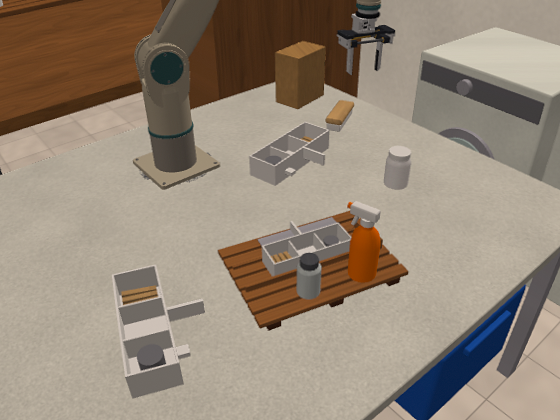

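The top view shows the ledge as brown slats with corners near (236,101), (368,130), (347,222) and (214,190). The stop is on the left at about (233,150), so ledge +y points image-left. The tray is at about (290,162), with its tab at (288,185) over the blue-grey plate. The other two trays are decoys.

```bash
cat > h.py <<'E'
import numpy as np,cv2
from scipy.spatial.transform import Rotation as R
def ray(p,px,T=None):
    K=p["K"];uv=np.array(px,float).reshape(-1,2);d=(uv-K[:2,2])/[K[0,0],K[1,1]]
    x=d.copy()
    for _ in range(20): x=d/(1+p["k1"]*(x**2).sum(1,keepdims=True))
    c=np.c_[x[:,0],-x[:,1],-np.ones(len(x))]
    if T is None: o=np.array(p["origin"]);M=R.from_rotvec(p["rotation"]).as_matrix()
    else: o=T[:3,3];M=T[:3,:3]
    return o,c@M.T
def onz(p,px,z,T=None):
    o,d=ray(p,px,T); return o+d*((z-o[2])/d[:,2])[:,None]
E
python3 - <<'E'
from plant import r
from h import *
p=r.camera_params("top");im=cv2.imread("pics/top0.png")
h=cv2.cvtColor(im,cv2.COLOR_BGR2HSV)
m=((h[...,0]<14)&(h[...,1]>110)&(h[...,2]>30)).astype(np.uint8)
m[:80]=0;m[240:]=0;m[:,:190]=0;m[:,390:]=0
m=cv2.morphologyEx(m,cv2.MORPH_OPEN,np.ones((3,3)))
hull=cv2.convexHull(cv2.findNonZero(m))
q=cv2.approxPolyDP(hull,8,True).reshape(-1,2);print(q)
print(onz(p,q,.03).round(4))
g=onz(p,hull,.03)[:,:2].astype(np.float32)
print(cv2.minAreaRect(g),cv2.boxPoints(cv2.minAreaRect(g)))
c=cv2.resize(im[85:235,200:380],None,fx=4.4,fy=4,interpolation=cv2.INTER_CUBIC)
c=cv2.resize(im[90:230,205:375],None,fx=4,fy=4,interpolation=cv2.INTER_CUBIC);cv2.imwrite("pics/c1.png",c)
E
```

```text
[[366 132]
 [346 222]
 [214 191]
 [236 101]
 [275 102]]
[[ 0.7063 -0.203   0.03  ]
 [ 0.4619 -0.1429  0.03  ]
 [ 0.5495  0.2109  0.03  ]
 [ 0.7962  0.1505  0.03  ]
 [ 0.7921  0.0439  0.03  ]]
((0.6376607418060303, 0.001985788345336914), (0.36887645721435547, 0.27834439277648926), 75.60564422607422) [[ 0.45700717 -0.14206505]
 [ 0.72661364 -0.21125993]
 [ 0.8183143   0.14603662]
 [ 0.54870784  0.21523151]]
```

View pics/c1.png

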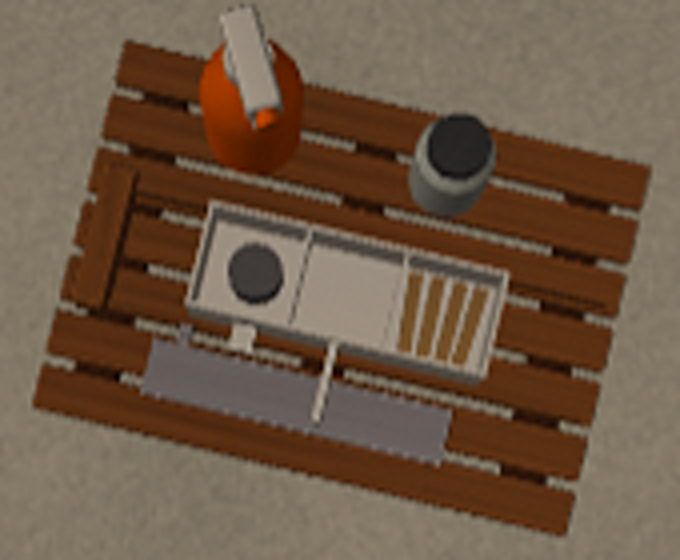

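The 4x crop (offset 205,90) gives these positions:
- **Slat corners:** (36,406), (567,535), (650,168), (125,42).
- **Plate corners:** (152,339), (450,408), (440,463), (141,390).
- **Tab top:** from (333,345) to (318,420).
- **Tray rim:** outer corners at (211,202), (509,270), (489,382), (186,306).

```bash
python3 - <<'E'
from plant import r
from h import *
p=r.camera_params("top")
f=lambda l,z: onz(p,np.array(l)/4+[205,90],z)[:,:2]
W=f([(36,406),(567,535),(650,168),(125,42)],.03)
L=np.array([(-70,175),(-70,-195),(190,-195),(190,175)])/1e3
Lc=L-L.mean(0);Wc=W-W.mean(0)
th=np.arctan2((Lc[:,0]*Wc[:,1]-Lc[:,1]*Wc[:,0]).sum(),(Lc*Wc).sum())
c,s=np.cos(th),np.sin(th);M=np.array([[c,-s],[s,c]]);t=W.mean(0)-M@L.mean(0)
print("th",th,"t",t,"res",(W-(L@M.T+t)).round(4).tolist())
inv=lambda w:((w-t)@M).round(4).tolist()
print("plate",inv(f([(152,339),(450,408),(440,463),(141,390)],.048)))
print("tab",inv(f([(333,345),(318,420)],.078)))
print("rim",inv(f([(211,202),(509,270),(489,382),(186,306)],.078)))
s=r.state();Rt=R.from_rotvec(s["eef_rot"]).as_matrix();print(Rt.round(4))
for ly in(-.05,-.06): print(ly,M@[-.026,ly]+t)
E
```

```text
th -0.24787167230509524 t [0.5715917  0.02660885] res [[0.0015, -0.0026], [0.0013, 0.0005], [-0.0016, 0.002], [-0.0011, 0.0001]]
plate [[-0.0078, 0.1057], [-0.0063, -0.0971], [-0.0434, -0.099], [-0.0426, 0.1046]]
tab [[0.0119, -0.0123], [-0.0376, -0.0142]]
rim [[0.0843, 0.0864], [0.0863, -0.1117], [0.0122, -0.1156], [0.0144, 0.0859]]
[[-9.533e-01  3.020e-01 -5.000e-04]
 [ 3.020e-01  9.533e-01 -1.600e-03]
 [-0.000e+00 -1.600e-03 -1.000e+00]]
-0.05 [ 0.53411928 -0.01548412]
-0.06 [ 0.53166587 -0.02517848]
```

Emit:
play_rows([
  [[0,0,0,0,0,-0.49],[-0.5,-0.54,0,0,0,0],[-0.5,-0.54,0,0,0,0],[-0.5,-0.54,0,0,0,0],[-0.5,-0.54,0,0,0,0],[-0.5,-0.54,0,0,0,0],[-0.5,-0.54,0,0,0,0],[-0.5,-0.54,0,0,0,0],[-0.5,-0.54,0,0,0,0],[-0.5,-0.54,0,0,0,0],[-0.5,-0.54,0,0,0,0],[-0.5,-0.54,0,0,0,0],[-0.5,-0.54,0,0,0,0],[-0.5,-0.54,0,0,0,0],[-0.5,-0.54,0,0,0,0],[-0.5,-0.54,0,0,0,0],[-0.5,-0.54,0,0,0,0],[-0.5,-0.54,0,0,0,0],[-0.5,-0.54,0,0,0,0],[0,0,0,0,0,0]],
], grip=1, squeeze=30)

```text
clock: 2.1
eef_pos: [0.5151, 0.0323, 0.2303]
eef_rot: [0.401, 3.114, -0.004]
ft_force: [-0.3, 0.3, 0.2]
grip_width: 0.0001
finger_force: 0.0
```

Emit:
play_rows([
  [[-0.3,-0.35,0,0,0,-0.07],[-0.3,-0.35,0.5,0,0,0],[0,0,0.5,0,0,0],[0,0,0.5,0,0,0],[0,0,0,0,0,0],[0,0,0,0,0,0]],
])

```text
clock: 2.7
eef_pos: [0.5335, -0.0025, 0.1555]
eef_rot: [-0.374, -3.118, -0.0]
ft_force: [0.7, 0.5, 0.4]
grip_width: 0.0006
finger_force: 0.0
```

```bash
python3 - <<'E'
from plant import r
from h import *
s=r.state();cv2.imwrite("pics/w1.png",r.camera("wrist"))
import pickle;pickle.dump(s,open("s1.pkl","wb"));print(s["eef_pos"],s["eef_rot"],s["ft_force"])
E
```

```text
[ 0.53354846 -0.00253506  0.15549616] [-3.74277516e-01 -3.11806642e+00 -1.67335840e-04] [0.70778908 0.47022778 0.41385376]
```

View pics/w1.png

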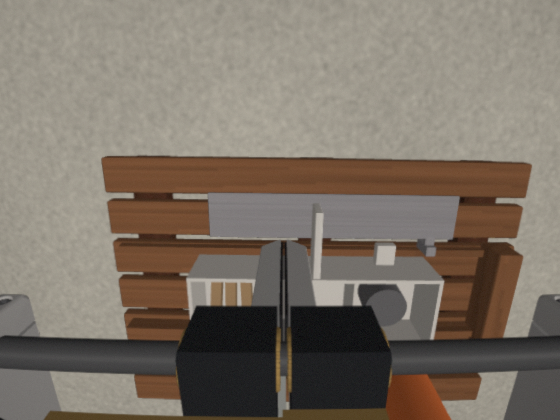

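The wrist view shows the fingers at column 285, with tips near row 242, just left (-y) of the tab at columns 314-322, rows 205-278. The plate spans (208,193) to (455,238).

```bash
python3 - <<'E'
from plant import r
from h import *
import pickle;s=pickle.load(open("s1.pkl","rb"))
p=r.camera_params("wrist");T=np.eye(4);T[:3,:3]=R.from_rotvec(s["eef_rot"]).as_matrix();T[:3,3]=s["eef_pos"];Tt=T.copy();T=T@p["tool_from_camera"]
th=-.2479;c,sn=np.cos(th),np.sin(th);M=np.array([[c,-sn],[sn,c]]);t=np.array([.5716,.0266])
f=lambda l,z:((onz(p,l,z,T)[:,:2]-t)@M).round(4).tolist()
print("plate",f([(208,193),(455,197),(455,238),(210,238)],.048))
print("slat",f([(105,158),(524,163)],.03))
print("tab top L/R",f([(314,278),(321,278)],.078),"end",f([(315,206),(321,206)],.078))
print("pin",f([(420,236),(431,236)],.053))
print("tcp",((s["eef_pos"][:2]-t)@M).round(4), "toolyaw",np.arctan2(-Tt[0,1],Tt[1,1]))
E
```

```text
plate [[-0.0434, -0.099], [-0.0419, 0.1013], [-0.006, 0.107], [-0.0045, -0.0995]]
slat [[-0.0686, -0.1895], [-0.0679, 0.1678]]
tab top L/R [[0.0155, -0.0144], [0.0154, -0.009]] end [[-0.0423, -0.0157], [-0.0424, -0.0114]]
pin [[-0.0097, 0.0743], [-0.0098, 0.0836]]
tcp [-0.0297 -0.0376] toolyaw -0.23892710201642853
```

Emit:
play_rows([
  [[-0.08,0,0.3,0,0,0.07],[0,0,0.3,0,0,0],[0,0,0.3,0,0,0],[0,0,0.3,0,0,0],[0,0,0.3,0,0,0],[0,0,0.1,0,0,0],[0,0,0.1,0,0,0],[0,0,0,0,0,0],[0,0,0,0,0,0]],
])

```text
clock: 3.65
eef_pos: [0.5377, -0.004, 0.071]
eef_rot: [-0.389, -3.117, -0.0]
ft_force: [-2.1, 0.7, 3.4]
grip_width: 0.0004
finger_force: 1.8
```

Emit:
play_rows([
  [[0,0,0.08,0,0,0],[0,0,0.08,0,0,0],[0,0,0.08,0,0,0],[0,0,0,0,0,0],[0,0,0,0,0,0]],
])

```text
clock: 4.15
eef_pos: [0.5378, -0.0041, 0.0601]
eef_rot: [0.389, 3.117, 0.001]
ft_force: [-5.3, 1.1, 17.9]
grip_width: 0.0003
finger_force: 8.6
```

Emit:
play_rows([
  [[0,0.06,-0.01,0,0,0],[0,0.06,0,0,0,0],[0,0.06,0,0,0,0],[0,0.06,0,0,0,0],[0,0.06,0,0,0,0],[0,0.06,0,0,0,0],[0,0.06,0,0,0,0],[0,0.06,0,0,0,0],[0,0.06,0,0,0,0],[0,0.06,0,0,0,0]],
])

```text
clock: 5.15
eef_pos: [0.5442, 0.0164, 0.0602]
eef_rot: [-0.398, -3.116, 0.014]
ft_force: [-6.2, -15.5, 15.7]
grip_width: 0.0004
finger_force: 9.6
```

```bash
python3 - <<'E'
from plant import r
from h import *
s=r.state();im=r.camera("wrist");tp=r.camera("top")
t=np.array([.5716,.0266]);th=-.2479;c,sn=np.cos(th),np.sin(th);M=np.array([[c,-sn],[sn,c]])
print(s["ft_force"],((s["eef_pos"][:2]-t)@M).round(4),s["eef_pos"][2])
a=cv2.resize(tp[90:230,205:375],(510,420),interpolation=cv2.INTER_CUBIC)
cv2.imwrite("pics/w2.png",cv2.resize(np.hstack([im[:,170:500],a]),None,fx=.95,fy=.95))
E
```

```text
[ -6.2110387  -15.5458295   15.67033994] [-0.0241 -0.0166] 0.060212946844514115
```

View pics/w2.png

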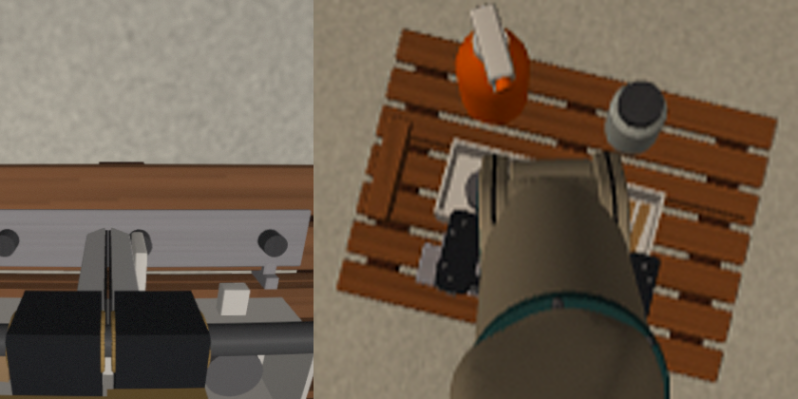

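The fingers touch the tab and the y force is 15.5 N. I'll check the ear-to-pin gap: ear at columns 220-248, pin at columns 257-277 in the scaled view.

```bash
python3 - <<'E'
from plant import r
from h import *
s=r.state()
p=r.camera_params("wrist");T=np.eye(4);T[:3,:3]=R.from_rotvec(s["eef_rot"]).as_matrix();T[:3,3]=s["eef_pos"];T=T@p["tool_from_camera"]
th=-.2479;c,sn=np.cos(th),np.sin(th);M=np.array([[c,-sn],[sn,c]]);t=np.array([.5716,.0266])
g=lambda l,z:((onz(p,np.array(l)/.95+[170,0],z,T)[:,:2]-t)@M).round(4).tolist()
print("ear",g([(221,284),(246,284)],.053))
print("pin",g([(257,264),(277,264)],.040))
print("plate end",g([(309,210),(304,267)],.035))
print("tab",g([(133,234),(145,234)],.078))
print(s["ft_force"],s["tau"].round(2),s["clock"])
E
```

```text
ear [[-0.0041, 0.0492], [-0.0039, 0.0639]]
pin [[-0.0096, 0.0752], [-0.0095, 0.0878]]
plate end [[-0.0429, 0.105], [-0.0042, 0.1089]]
tab [[-0.0469, -0.0042], [-0.0469, 0.0013]]
[ -5.16721028 -14.97939915  14.65091371] [ -7.74 -44.96  -6.89 -11.86  -2.26  -1.8    0.  ] 5.25
```

Emit:
play_rows([
  [[0,0.06,-0.015,0,0,0],[0,0.06,0,0,0,0],[0,0.06,0,0,0,0],[0,0.06,0,0,0,0],[0,0.06,0,0,0,0]],
])

```text
clock: 5.75
eef_pos: [0.5488, 0.0343, 0.0603]
eef_rot: [0.394, 3.116, -0.009]
ft_force: [-2.5, -8.7, 7.8]
grip_width: 0.0005
finger_force: 5.9
```

Emit:
play_rows([
  [[0,0.06,0,0,0,0],[0,0.06,0,0,0,0],[0,0.06,0,0,0,0],[0,0.06,0,0,0,0],[0,0.06,0,0,0,0],[0,0.06,0,0,0,0]],
])

```text
clock: 6.35
eef_pos: [0.5533, 0.0517, 0.0603]
eef_rot: [0.394, 3.116, -0.009]
ft_force: [-2.1, -10.2, 7.7]
grip_width: 0.0004
finger_force: 5.8
```

Emit:
play_rows([
  [[0,0.05,0,0,0,0],[0,0.05,0,0,0,0],[0,0.05,0,0,0,0]],
])

```text
clock: 6.65
eef_pos: [0.5551, 0.0588, 0.0602]
eef_rot: [0.394, 3.116, -0.009]
ft_force: [-3.0, -16.0, 8.6]
grip_width: 0.0005
finger_force: 10.2
```

Emit:
play_rows([
  [[0,0.05,0,0,0,0],[0,0.05,0,0,0,0]],
])

```text
clock: 6.85
eef_pos: [0.5551, 0.0589, 0.0603]
eef_rot: [-0.399, -3.115, 0.018]
ft_force: [-6.5, -22.6, 12.0]
grip_width: 0.0005
finger_force: 15.5
```

```bash
python3 - <<'E'
from plant import r
from h import *
s=r.state();im=r.camera("wrist");cv2.imwrite("pics/w3.png",im)
t=np.array([.5716,.0266]);th=-.2479;c,sn=np.cos(th),np.sin(th);M=np.array([[c,-sn],[sn,c]])
print(s["ft_force"],((s["eef_pos"][:2]-t)@M).round(4),s["eef_pos"][2])
E
```

```text
[ -6.49035581 -22.55708029  11.9844144 ] [-0.0239  0.0273] 0.06028805819563663
```

View pics/w3.png

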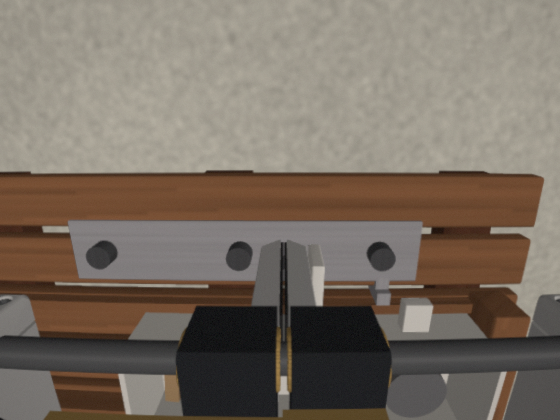

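The TCP has stalled at the stop. The ear (columns 400-430) is past the pin (372-390) and the tray end meets the stop at about column 480. I'll back off, then lift.

Emit:
play_rows([
  [[0,-0.08,0,0,0,0],[0,-0.08,0,0,0,0],[0,-0.08,0,0,0,0],[0,-0.08,0,0,0,0],[0,-0.05,0,0,0,0],[0,0,0,0,0,0]],
])

```text
clock: 7.5
eef_pos: [0.5545, 0.0533, 0.061]
eef_rot: [0.387, 3.112, 0.006]
ft_force: [0.8, 3.7, 6.8]
grip_width: 0.0007
finger_force: 3.6
```

Emit:
play_rows([
  [[0,-0.06,0,0,0,0],[0,0,-0.1,0,0,0],[0,0,-0.1,0,0,0],[0,0,-0.2,0,0,0],[0,0,-0.4,0,0,0],[0,0,-0.8,0,0,0],[0,0,-0.8,0,0,0],[0,0,-0.8,0,0,0],[0,0,0,0,0,0],[0,0,0,0,0,0]],
])

```text
clock: 8.5
eef_pos: [0.5511, 0.0478, 0.2205]
eef_rot: [0.389, 3.116, 0.0]
ft_force: [0.7, 1.1, 0.5]
grip_width: 0.0003
finger_force: 0.0
```

```bash
python3 - <<'E'
from plant import r
from h import *
s=r.state();im=r.camera("wrist");cv2.imwrite("pics/w4.png",im);print(s["eef_pos"],s["ft_force"])
E
```

```text
[0.55112652 0.04781752 0.22051314] [0.68049694 1.0586561  0.49355056]
```

View pics/w4.png

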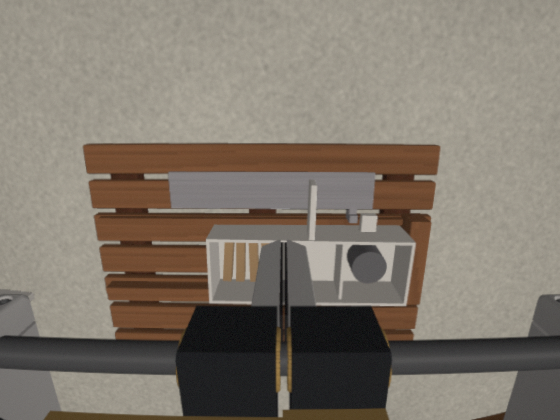

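The tray sits flat against the stop (column 408). The raised pin (352,214) stands just behind the ear (361-377,222), and nothing is in contact with the robot.

```bash
python3 -c "
from plant import r
print(r.hand_in())"
```

```text
the job is handed in; nothing more can be done
None
```

The tray is pushed home against the end stop, and in the last wrist image the catch is up behind its ear. The robot is clear of everything, and I handed the job in at about 8.6 s; the hand-in gave no verdict.

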